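Load a soundboard blank and hold the foot gauge on its mark

ROBOT

A 6-joint arm with a two-finger parallel gripper is mounted at the origin on the work surface. World frame = base frame: x ahead of the robot, y to its left, z up, the work surface at z = 0. Lengths are in mm, angles in rad, forces in N, time in s.
With the tool pointing down it reaches from about 325 to 875 mm from the base axis. Payload 4.4 kg.
Tool frame: the origin (TCP) lies on the centre line of the jaws, within the pads' length; the fingertips stand ahead of it and the grasp point (between the pads) lies 6 mm ahead of it (ctrl.tcp_to_tips is the z of the fingertips in the tool frame, in mm); z points along the fingers, y is the line along which they close (so a half turn about z gives the same grasp; the last joint's range is limited). The gripper opens to 85 mm and grips with 20 to 120 N. Pads are 22 mm wide; open, the fingers measure 114 mm over their backs; the gripper's body (76 mm by 85 mm) begins 54 mm behind the grasp point. The pads swing forward as they close: fully open they stand 13 mm farther back than shut.
Start: joints at [-1.345, 0.207, 1.542, -0, 1.393, -0.15], TCP at [211.557, -534.669, 256.282] pointing down, gripper open.
Joint ranges: [-2.73, 2.73], [-0.86, 2.22], [0.23, 2.46], [-1.11, 4.25], [0.08, 2.63], [-2.82, 2.82]. Speed limits (rad/s): [2.79, 2.79, 3.14, 3.14, 3.14, 3.14].

INTERFACE

Orientations are given as a 3x3 rotation matrix whose columns are the frame's x, y, z axes.
In Python, from plant import ctrl, sensors, optics gives the robot as it stands. Calls block until the motion is done:
- ctrl.move_ptp(position, orientation): joint-space move of the TCP to a pose.
- ctrl.move_l(position, rot=None, vel=150, threshold=None): straight line of the TCP; rot=None keeps the orientation; vel is the mean speed in mm/s. With threshold (N) it stops when the force on the tool has changed by that much, and returns True; else False.
- ctrl.set_joints(angles): joint-space move.
- ctrl.gripper_to(opening, force=None): finger opening in mm; force is the grip in N (None keeps the last); returns when the fingers have stopped.
- ctrl.hold(seconds).
- ctrl.solve_ik(position, orientation): joint angles nearest the present ones, or None.
- sensors.read_state(): the state.
- optics.grab_frame(name): name is "side" or "top" or "wrist"; returns (picture, depth): 384x512x3 uint8, red, green, blue; 384x512 float32, mm along the optical axis (not along the pixel's ray), 0 where there is no reading.
- optics.camera_params(name): a dict with "mtx" (3x3 intrinsics, pixels), "k1" (the pictures are not rectified: a ray, as slopes to the right and down, at radius r is drawn at 1 + k1 r^2 times it, then the intrinsics apply), "R" (3x3) and "t" (3): a world point X has camera coordinates R X + t; the wrist camera has in their place "T_tool_cam" (4x4, takes a point from camera to tool coordinates, whose origin is the TCP and whose axes are the flange's). Camera axes: x right, y down, z forward; pixel columns grow to the right and rows downward; lengths in mm; the calibration is good to about 2 mm. A picture is of the moment at which its call begins: read the wrist's pose just before it. camera_params takes no time and is no camera call.
A pose or a line that the arm cannot do raises ctrl.MotionError and nothing moves.
- ctrl.finish_job(): hands the job in; it is judged then, once.
The state is a dict: "t": time; "q": joint angles; "qvel": joint speeds; "tau": joint torques, N m; "eef_pos": TCP position; "eef_rot": TCP orientation; "force": force on the tool from outside, world axes, zero at the start; "wrist_torque": the same for the moment, N m; "grip_width": finger opening in mm; "grasp_force": force on a finger pad.
Only numpy, scipy, OpenCV 4.12 (cv2) and the standard library are available. Lean on these libraries where they do the work, as an engineer would, in place of code of your own. Each camera call takes 0.05 s, during which the arm holds its last target. There are 200 camera calls.

TASK

Check how far the loaded soundboard blank sags: pick up the cup and pour all six steel balls into the load pan on the blank, then stand the empty cup upright on the bench and let go of it. Then take the foot gauge out of its stand and hold it upright with its foot centred on the dark inlaid strip and lying along it, pressing lightly with about 3 N (the thin blank must never be strained hard), and finish while still holding it there, gripped, in contact and steady. Leave the other things on the bench alone.

Things in the scene. Friction and masses are not known exactly. Their poses are not given: they have to be found in the camera images.
- board: Pale ukulele soundboard blank, figure-of-eight, 206 mm wide (wide bout) by 297 mm, 4 mm thick, level on two rails of a base fixed to the bench. Origin: on its underside, centre line; z up, y to the narrow bout, x across. Its upper face is 55 mm above the bench unloaded. Springy: the whole blank sinks about 1.25 mm per newton put on it (up to 25 mm), staying level, and springs back.
- pan_floor (a point): Centre of the inner floor of the load pan, a round open wooden pan fixed on the wide bout of the blank: outside radius 50 mm at the rim, inside radius 46 mm at the rim and 42 mm at the floor, 41 mm deep inside; rim 45 mm above the blank's upper face. Axes as the board's.
- mark (a point): The marked spot: centre of a dark inlaid strip, 44 x 10 mm, flush in the blank's upper face on its centre line in the narrow bout, 120 mm from the pan's centre. x runs along the strip (across the blank), z up.
- cup: Plain dark turned-wood cup, straight-sided, outside radius 30 mm, height 65 mm, wall 4 mm, base 5 mm thick, about 0.11 kg empty; it starts upright on the bench with the six balls in it. Origin: centre of its underside, z to the mouth.
- gauge: Foot gauge, 125 mm tall, about 0.12 kg, upright in a slot of its stand. From below: bar foot 40 (x) x 8 (y) x 8 mm, thin stem, round dial case 36 mm across, 12 mm thick (y), centred 58 mm up, black flat handle 30 (x) x 14 (y) mm from 73 to 125 mm up. Origin: centre of the foot's underside; z up the gauge; x along the foot. Grip the handle's 14 mm thickness.
- gauge_foot (a point): Centre of the underside of the gauge's foot (same point as the gauge's origin).
- gauge_grip (a point): Good place to grip the gauge: middle of the handle, 105 mm above the foot's underside; fingers close along the gauge's y.
- stand: Wooden stand of the gauge, 75 x 45 x 30 mm, fixed to the bench, with a slot 43 x 11 mm and 15 mm deep in its top that holds the gauge's foot; lift the gauge straight up at least 15 mm to free it. Origin: centre of its underside, x along the slot.
- clampa: Bystander: spring clamp lying flat, about 130 x 65 x 18 mm, jaws to +x. Leave alone.
- clampb: Bystander: second spring clamp, same as the first. Leave alone.
- glue: Bystander: upright white bottle, radius 28 mm, 130 mm tall, origin under its centre. Leave alone.
- plane: Bystander: small block plane, 90 x 32 x 50 mm. Leave alone.
- block: Bystander: cork sanding block, 100 x 45 x 28 mm. Leave alone.
- dowel: Bystander: short dark dowel, 14 mm thick, 114 mm long, lying along its x. Leave alone.
- ball0_center (a point): Centre of ballast ball 1 of 6: smooth steel ball 18 mm across, 24 g, at first in the cup; rolls freely.
- ball1_center (a point): Centre of ballast ball 2 of 6: smooth steel ball 18 mm across, 24 g, at first in the cup; rolls freely.
- ball2_center (a point): Centre of ballast ball 3 of 6: smooth steel ball 18 mm across, 24 g, at first in the cup; rolls freely.
- ball3_center (a point): Centre of ballast ball 4 of 6: smooth steel ball 18 mm across, 24 g, at first in the cup; rolls freely.
- ball4_center (a point): Centre of ballast ball 5 of 6: smooth steel ball 18 mm across, 24 g, at first in the cup; rolls freely.
- ball5_center (a point): Centre of ballast ball 6 of 6: smooth steel ball 18 mm across, 24 g, at first in the cup; rolls freely.
Not all that is in view belongs to the job. There is more than one size of the gauge; the one meant has the size given above.

How it is judged (in metres and radians):
On the way, in this order (a step that is already met when the one before it is completed fails the run):
1. the held cup is tipped beside or over the load pan (angle between cup's own z axis and vertical above 0.8 rad and horizontal distance between cup and pan_floor below 0.16 m and contact force between the fingers and cup above 0.5 N).
2. all six balls lie in the load pan (horizontal distance between each of ball0_center, ball1_center, ball2_center, ball3_center, ball4_center, ball5_center and pan_floor below 0.046 m and z of each of ball0_center, ball1_center, ball2_center, ball3_center, ball4_center, ball5_center in the frame of pan_floor below 0.05 m), for 0.2 s.
3. the empty cup stands upright on the bench, released (angle between cup's own z axis and vertical below 0.12 rad and height (world z) of cup between -0.005 and 0.008 m and contact force between the fingers and cup below 0.2 N), for 0.2 s.
4. the gauge is held upright on the strip, along it, pressing lightly (horizontal distance between gauge_foot and mark below 0.008 m and angle between the x axis of gauge and the x axis of mark, either way round below 0.17 rad and angle between gauge's own z axis and vertical below 0.1 rad and contact force between gauge and board between 1 and 8 N and contact force between the fingers and gauge above 1 N and linear speed of gauge below 0.03 m/s), for 0.5 s.
At the end, for the whole second after the job is handed in: All six balls in the pan; cup upright (7 deg), still on the bench, released; gauge held in the fingers, clear of its stand, steady, upright within 5.7 deg, foot within 8 mm of the strip's centre and along it within 10 deg, pressing on the blank with 1 to 8 N (all of step 2 and all of step 3 and all of step 4 and contact force between gauge and stand below 0.2 N and linear speed of cup below 0.02 m/s); the arm keeps its last pose, push and grip.
It fails at once if the blank is pressed with more than 18 N by the gauge, the fingers or the cup (contact force between board and gauge above 18 N or contact force between board and the fingers above 18 N or contact force between board and cup above 18 N).
It fails at once if a bystander is moved by more than 30 mm (distance of any of clampa, clampb, glue, plane, block, dowel from where it was at the start of the episode above 0.03 m).
It also fails if it takes over 72 s, if anything falls off the work surface, if the arm or the gripper's body presses on something with over 40 N, if the wrist force passes 120 N, or if a joint passes its speed limit or range.

## Working session

There is one attempt and no reset: what is moved stays moved. The work goes in short steps, each a Python script; the robot and the scene stay as the last script left them, time stands still between calls to the robot, and variables do not carry over. Pictures are saved under pics/ and viewed, at most 10 in all, crops included, and the job is handed in when it is done.

```bash
ls; mkdir -p pics
cat > h.py <<'E'
import numpy as np, cv2
from plant import ctrl, sensors, optics
def cloud(name):
    st=sensors.read_state()
    im,d=optics.grab_frame(name); p=optics.camera_params(name)
    h,w=d.shape; K=np.array(p["mtx"],float)
    u,v=np.meshgrid(np.arange(w),np.arange(h))
    xd=(u-K[0,2])/K[0,0]; yd=(v-K[1,2])/K[1,1]
    x,y=xd.copy(),yd.copy()
    for _ in range(15):
        s=1+p["k1"]*(x*x+y*y); x,y=xd/s,yd/s
    P=np.stack([x*d,y*d,d],-1).astype(float)
    if "R" in p: X=(P-np.array(p["t"]).ravel())@np.array(p["R"])
    else:
        T=np.array(p["T_tool_cam"]); X=P@T[:3,:3].T+T[:3,3]
        X=X@np.array(st["eef_rot"]).T+np.array(st["eef_pos"])
    X[d==0]=np.nan
    return im,X
E
python3 - <<'E'
from h import *
for n in ("top","side"):
    im,X=cloud(n); np.savez(f"pics/{n}.npz",im=im,X=X)
    cv2.imwrite(f"pics/{n}.png",cv2.resize(im[...,::-1],(768,576)))
    print(n,optics.camera_params(n)); print(np.nanpercentile(X.reshape(-1,3),[1,50,99],axis=0).round())
print(sensors.read_state()["t"],ctrl.tcp_to_tips)
E
```

```text
pics
top {'mtx': array([[441.27262214,   0.        , 246.91174124],
       [  0.        , 441.27262214, 191.30426786],
       [  0.        ,   0.        ,   1.        ]]), 'k1': -0.021593309252562892, 'R': array([[ 7.56822164e-03, -9.99971354e-01, -1.12280276e-04],
       [-9.98370127e-01, -7.54975105e-03, -5.65693366e-02],
       [ 5.65668684e-02,  5.40226551e-04, -9.98398667e-01]]), 't': array([   7.01641242,  570.18590956, 1474.12969982])}
[[  -59. -1302.  -760.]
 [  571.   -16.    -0.]
 [ 1607.  1240.   687.]]
side {'mtx': array([[499.06123904,   0.        , 251.07230182],
       [  0.        , 499.06123904, 187.32491328],
       [  0.        ,   0.        ,   1.        ]]), 'k1': -0.043896246237117464, 'R': array([[-0.8282273 , -0.56024562, -0.01282131],
       [-0.3850633 ,  0.58557471, -0.71332216],
       [ 0.40714345, -0.58585587, -0.70071899]]), 't': array([ 466.40070891,  277.5728594 , 1218.33367415])}
[[-1.330e+02 -2.120e+03 -7.540e+02]
 [ 5.710e+02 -1.000e+00  1.000e+00]
 [ 1.857e+03  6.590e+02  6.770e+02]]
0.1 25.0
```

View pics/top.png

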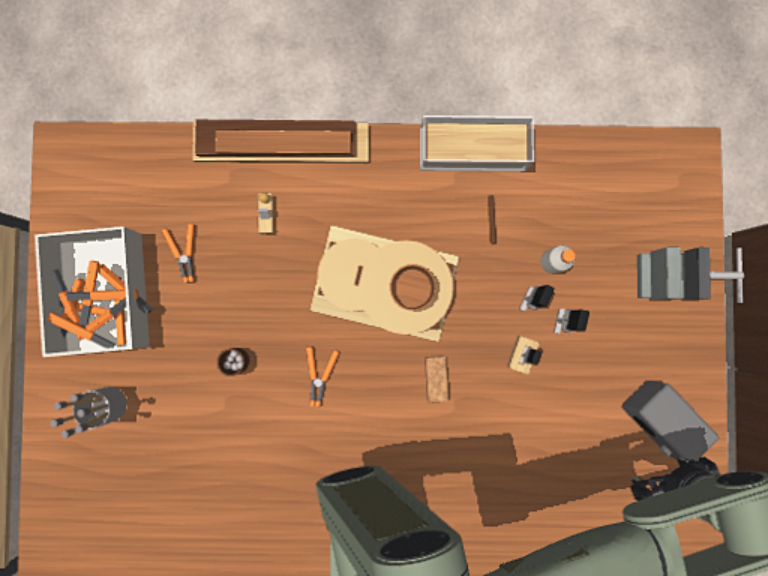

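View pics/side.png

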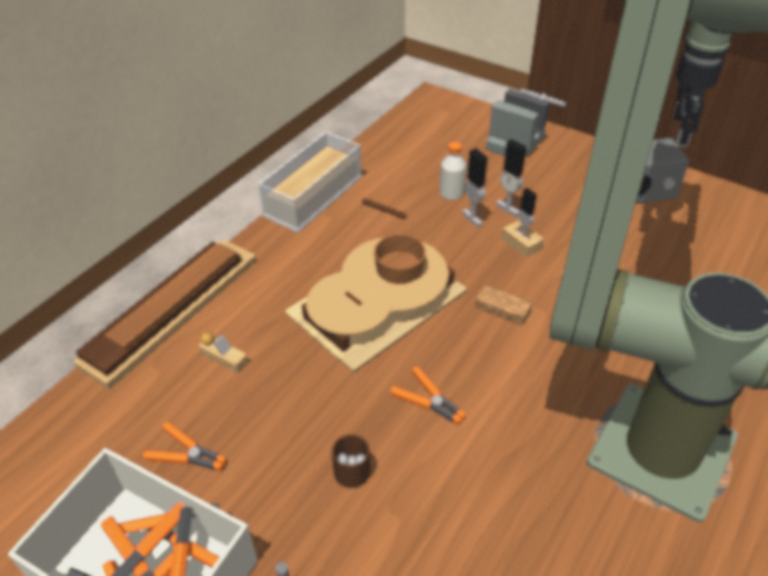

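The top view shows the cup with balls at (235,361), the pan at (413,288), the strip at (359,275) and the stand at (525,352).

Gauge candidates (top view):
- (530,355): in the wooden stand
- (540,297): free-standing, seems larger
- (573,320): free-standing, seems larger

The dark dowel is at (492,218). I choose the gauge in the stand and will check its top height (expected about 140 mm) and look at a close crop.

Run:
```python
from h import *
S=1.5
D={n:np.load(f"pics/{n}.npz") for n in("top","side")}
im,X=D["top"]["im"],D["top"]["X"]
def roi(u,v,r,lo,hi,n="top"):
    X=D[n]["X"];im=D[n]["im"]
    m=np.zeros(X.shape[:2],bool); u,v=int(u/S),int(v/S); m[v-r:v+r,u-r:u+r]=1
    m&=(X[...,2]>lo)&(X[...,2]<hi); return X[m],im[m],m
def show(l,P):
    (c,s,a)=cv2.minAreaRect(P[:,:2].astype(np.float32)); print(l,len(P),"rect",np.round(c,1),np.round(s,1),round(a,1),"z",np.percentile(P[:,2],[5,50,95]).round(1),"mean",P.mean(0).round(1))
for n,cu in (("top",[(525,352),(538,297),(572,320)]),("side",[(525,205),(478,170),(513,160)])):
    for u,v in cu:
        P,c,_=roi(u,v,30,35,250,n); 
        dark=c.max(1)<70; print(n,u,v,"dark top z", np.percentile(P[dark,2],[50,98]).round(1))
for l,u,v,r,lo,hi in [("stand",520,355,16,22,36),("gaugehandle",530,355,16,120,150),("cup",235,361,16,55,80),("panrim",413,288,36,92,110),("blank",385,285,60,48,62),("cork",437,380,22,15,40),("clampR",320,375,24,8,40)]:
    P,c,m=roi(u,v,r,lo,hi)
    show(l,P)
for n,(u,v) in (("top",(359,275)),("side",(353,298))):
    P,c,m=roi(u,v,13,45,62,n); d=c.sum(1)<c.sum(1).max()*.55; show("strip "+n,P[d])
for n,(u,v) in (("side",(525,240)),):
    P,c,m=roi(u,v,16,26,34,n); show("stand side",P)
P,c,m=roi(350,440,20,58,75,"side"); show("cup side",P)
P,c,m=roi(400,245,30,95,106,"side"); show("pan side",P)
a=cv2.resize(D["top"]["im"][180:260,330:410,::-1],(400,400),interpolation=2); b=cv2.resize(D["side"]["im"][85:175,300:390,::-1],(400,400),interpolation=2)
cv2.imwrite("pics/crop.png",np.hstack([a,b]))
```

```text
top 525 352 dark top z [133.9 162.5]
top 538 297 dark top z [168.3 181.8]
top 572 320 dark top z [162.5 181.6]
side 525 205 dark top z [128.6 171.3]
side 478 170 dark top z [149.  179.7]
side 513 160 dark top z [142.7 179.7]
stand 220 rect [ 421.3 -328.6] [46.3 75.1] 70.1 z [24.  30.  34.6] mean [ 421.8 -325.6   29.7]
gaugehandle 57 rect [ 420.7 -328.4] [14.7 29.2] 67.5 z [126.7 139.5 145.1] mean [ 420.9 -327.6  138.2]
cup 80 rect [401.6 312.2] [55.7 59.8] 0.8 z [57.  65.2 70.6] mean [401.3 314.3  65. ]
panrim 142 rect [567.  -76.7] [97.1 97.2] 44.7 z [ 95.1  99.7 104.9] mean [570.2 -78.7  99.6]
blank 3886 rect [570.6 -17.8] [298.1 202.6] 87.2 z [50.5 55.6 60.6] mean [578.4 -20.2  55.6]
cork 406 rect [ 366.5 -135.8] [98.  45.5] 3.3 z [22.6 28.1 33.9] mean [ 366.7 -135.3   28.2]
clampR 306 rect [371.6 124.3] [154.9 141.3] 0.8 z [ 9.1 17.3 22.5] mean [372.1 127.   16.8]
strip top 27 rect [595.   38.4] [ 6.7 41.1] 76.2 z [50.8 55.1 60. ] mean [595.2  38.4  55. ]
strip side 7 rect [591.2  36. ] [ 3.2 26.5] 78.5 z [53.1 54.4 56.8] mean [590.4  36.   54.7]
stand side 204 rect [ 419.1 -330.4] [50.9 81.1] 69.6 z [26.8 30.2 33.5] mean [ 418.  -328.5   30.2]
cup side 175 rect [398.5 313.8] [58.4 58.9] 70.6 z [59.1 64.2 67.4] mean [398.2 313.6  63.9]
pan side 186 rect [562.  -78.6] [ 94.6 104. ] 31.7 z [ 95.6  99.3 103.5] mean [563.4 -78.5  99.2]
```

View pics/crop.png

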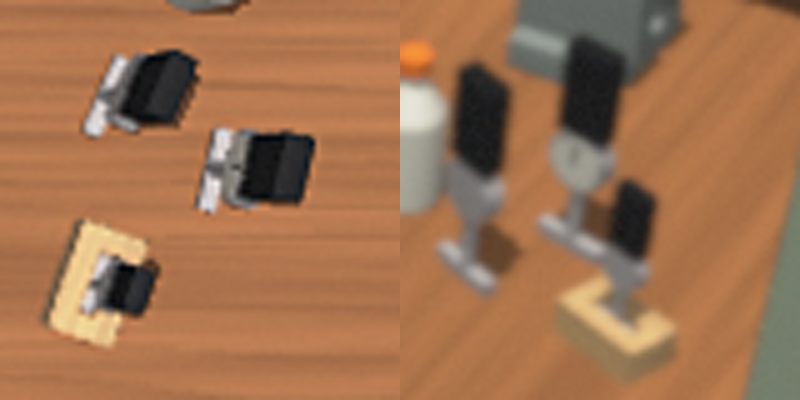

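The chosen gauge is the small one in the stand (crop at 130,285). Its top is about 140 mm up, which matches 125 + 15. The two others are free-standing and about 180 mm tall. Next I'll check reachability and take a wrist look over the board.

```bash
cat >> h.py <<'E'
from scipy.spatial.transform import Rotation as Ro
def Rt(az,p,sgn,roll=0):
    z=np.array([np.cos(p)*np.cos(az),np.cos(p)*np.sin(az),-np.sin(p)])
    y=sgn*np.array([-np.sin(az),np.cos(az),0]); 
    return Ro.from_rotvec(roll*z).as_matrix()@np.column_stack([np.cross(y,z),y,z])
CUP=np.array([400.,313.]); PAN=np.array([565.,-77.5]); P0=np.radians(25); ZG=38.
azc=np.arctan2(CUP[1],CUP[0])
def pose(g,R): return np.asarray(g,float)-6*R[:,2]
def cupax(R,sgn):   # cup axis in world when held; upright in Rt(.,P0,sgn)
    return R@(Rt(0,P0,sgn).T@[0,0,1])
def pour(phi,p,az,sgn,lip,h=65-ZG,off=12):
    R=Rt(az,p,sgn,phi); u=cupax(R,sgn)
    d=np.array([0,0,-1])-(-u[2])*u; d/=np.linalg.norm(d)
    uh=u[:2]/np.linalg.norm(u[:2])
    L=np.r_[PAN-off*uh,lip]
    return L-h*u-30*d,R,u
def clear(g,R):  # min z of gripper parts above pan
    b=[]
    for zz in np.linspace(-54,20,12):
        for s in(-1,1):
            for w in np.linspace(-12,12,5): b.append([w,s*46,zz])
    for zz in(-54,-100):
        for x in np.linspace(-43,43,9):
            for y in np.linspace(-43,43,9): b.append([x,y,zz])
    b=np.array(b)@R.T+g; m=np.hypot(*(b[:,:2]-PAN).T)<54
    return (b[m,2].min() if m.any() else 999), b[:,2].min()
E
python3 - <<'E'
from h import *
for s in(1,-1):
    R=Rt(azc,P0,s)
    for dd,z in((0,ZG),(-110,ZG+50),(0,150)):
        g=np.r_[CUP,z]+dd*np.r_[np.cos(azc),np.sin(azc),0]
        q=ctrl.solve_ik(pose(g,R),R); print(s,dd,z,None if q is None else np.round(q,2))
    for az in(-.14,.1,.3):
      for ph,p,lip in((0,P0,150),(45,0,125),(70,0,122),(90,0,122),(110,0,118),(130,0,112)):
        g,R,u=pour(np.radians(ph),p,az,s,lip); q=ctrl.solve_ik(pose(g,R),R)
        print(s,az,ph,g.round(),"tilt",np.degrees(np.arccos(u[2])).round(),np.round(clear(g,R)),None if q is None else np.round(q,2))
q=list(sensors.read_state()["q"]); q[0]=.03; ctrl.set_joints(q)
im,X=cloud("wrist"); np.savez("pics/w1.npz",im=im,X=X); cv2.imwrite("pics/w1.png",im[...,::-1])
st=sensors.read_state(); print(st["t"],st["eef_pos"])
m=(X[...,2]>94)&(X[...,2]<108); 
if m.sum()>10:
    c,r=cv2.minEnclosingCircle(X[m][:,:2].astype(np.float32)); print("pan",c,r)
m=(X[...,2]>48)&(X[...,2]<62)&(im.sum(-1)<300)
n,l,sta,ce=cv2.connectedComponentsWithStats(m.astype(np.uint8))
for i in range(1,n):
    if sta[i,4]>100: print(sta[i],[np.round(a,1) for a in cv2.minAreaRect(X[l==i][:,:2].astype(np.float32))])
E
```

```text
1 0 38.0 [0.29 0.55 2.44 2.74 0.99 1.64]
1 -110 88.0 None
1 0 150 None
1 -0.14 0 [550. -79. 153.] tilt 0.0 [134. 134.] [-0.45  0.11  2.39  2.58  0.55  1.93]
1 -0.14 45 [599. -39. 131.] tilt 50.0 [70. 70.] [-0.28  0.67  2.26  3.    1.37  2.38]
1 -0.14 70 [592. -39. 142.] tilt 72.0 [95. 87.] None
1 -0.14 90 [586. -45. 152.] tilt 90.0 [106. 106.] None
1 -0.14 110 [581. -54. 155.] tilt 108.0 [100. 100.] [-0.35  0.58  2.33  2.93  1.34 -2.74]
1 -0.14 130 [575. -65. 152.] tilt 126.0 [92. 92.] [-0.39  0.59  2.33  2.88  1.36 -2.39]
1 0.1 0 [573. -36. 123.] tilt 0.0 [104. 104.] [-0.48  0.26  2.33  2.27  0.71  2.03]
1 0.1 45 [589. -31. 131.] tilt 50.0 [70. 70.] [-0.5   0.67  2.28  2.54  1.41  2.47]
1 0.1 70 [582. -34. 142.] tilt 72.0 [95. 87.] None
1 0.1 90 [578. -41. 152.] tilt 90.0 [106. 106.] None
1 0.1 110 [575. -51. 155.] tilt 108.0 [100. 100.] [-0.58  0.58  2.32  2.45  1.39 -2.64]
1 0.1 130 [572. -63. 152.] tilt 126.0 [92. 92.] [-0.62  0.59  2.31  2.41  1.4  -2.29]
1 0.3 0 [581. -70. 153.] tilt 0.0 [133. 133.] [-0.68  0.23  2.23  1.74  0.87  2.33]
1 0.3 45 [580. -28. 131.] tilt 50.0 [70. 
[... 1899 characters left out ...]
2. 152.] tilt 126.0 [92. 92.] [-0.75  0.6   2.25  2.07  1.43  0.95]
2.7333 [565.22819095 102.25245835 255.21703078]
pan (563.908203125, -77.4893798828125) 50.02960968017578
[243 145  20  13 130] [array([556.1, 124.1]), array([21.2, 10.6]), np.float64(27.6)]
[492 200  20  50 224] [array([864.4,  91.2]), array([ 4. , 61.1]), np.float64(0.2)]
[ 165  213  145   90 5300] [array([5.591e+02, 4.000e-01]), array([162.5, 116.6]), np.float64(4.4)]
[154 299  40  27 602] [array([495.7, -93.2]), array([48.8, 37. ]), np.float64(4.1)]
[ 195  303   67   40 1672] [array([563.3, -91.4]), array([61.8, 76.6]), np.float64(66.4)]
[411 364  17  20 145] [array([ 839.3, -139.9]), array([ 2.8, 44.3]), np.float64(0.7)]
```

View pics/w1.png

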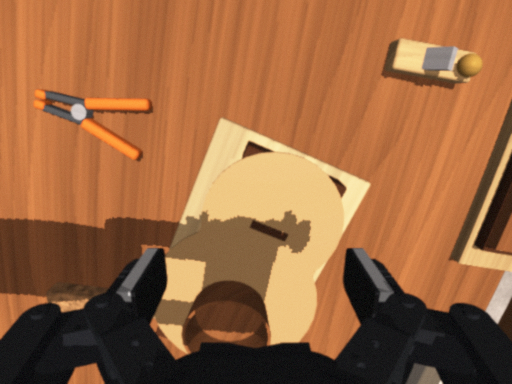

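The wrist view shows the pan at (228,315) and the strip at (268,230); the pan centre agrees with the earlier value. The cup is too close for a radial side approach, so I'll scan approach azimuths and pitches.

Run:
```python
from h import *
D=np.load("pics/w1.npz"); im,X=D["im"],D["X"]
sub=im[210:250,240:300].astype(int).sum(-1); m=sub<110
n,l,s,c=cv2.connectedComponentsWithStats(m.astype(np.uint8)); i=1+np.argmax(s[1:,4]); P=X[210:250,240:300][l==i]
print("strip",s[i],cv2.minAreaRect(P[:,:2].astype(np.float32)),P.mean(0))
mk=(np.abs(X[...,2]-55)<3); 
for pd in(25,30,35,40,45,50):
  for az in np.radians(np.arange(-60,131,15)):
    p=np.radians(pd); R=Rt(az,p,-1); z=R[:,2]
    ok=[]
    for g in (np.r_[CUP,ZG],np.r_[CUP,ZG]-60*z,np.r_[CUP,ZG]-100*z,np.r_[CUP,100],np.r_[CUP,160]):
        q=ctrl.solve_ik(pose(g,R),R); ok.append(q)
    if all(q is not None for q in ok): print(pd,np.degrees(az).round(),[np.round(q,1) .tolist() for q in(ok[0],ok[2],ok[4])])
```

```text
strip [ 12  12  35  18 177] ((591.3406982421875, 38.40766906738281), (6.562694549560547, 40.863121032714844), 75.79620361328125) [nan nan nan]
25 -60.0 [[1.0, 0.8, 1.6, -1.0, 1.5, -2.2], [1.1, 0.8, 1.4, -0.9, 1.7, -2.3], [1.0, 0.6, 1.6, -1.0, 1.6, -2.4]]
25 75.0 [[-0.1, 0.6, 2.2, 1.6, 1.1, -1.2], [-0.4, 0.4, 2.3, 1.3, 1.2, -1.1], [-0.1, 0.2, 2.3, 1.4, 1.1, -0.8]]
25 90.0 [[-0.1, 0.6, 2.1, 1.3, 1.2, -1.1], [-0.3, 0.5, 2.1, 1.1, 1.4, -1.1], [-0.1, 0.3, 2.1, 1.2, 1.3, -0.8]]
25 105.0 [[-0.1, 0.7, 1.9, 1.1, 1.4, -1.0], [-0.2, 0.6, 1.9, 0.9, 1.5, -1.0], [-0.1, 0.4, 2.0, 1.0, 1.5, -0.8]]
25 120.0 [[-0.0, 0.7, 1.8, 0.9, 1.5, -1.0], [-0.1, 0.7, 1.7, 0.8, 1.7, -1.0], [-0.0, 0.5, 1.8, 0.9, 1.6, -0.9]]
30 -60.0 [[1.0, 0.8, 1.6, -0.9, 1.5, -2.3], [1.1, 0.7, 1.5, -0.8, 1.6, -2.3], [1.0, 0.5, 1.6, -0.9, 1.6, -2.4]]
30 -45.0 [[1.0, 0.7, 1.8, -1.1, 1.3, -2.3], [1.1, 0.6, 1.7, -1.0, 1.5, -2.3], [1.0, 0.5, 1.8, -1.0, 1.4, -2.5]]
30 75.0 [[-0.1, 0.5, 2.2, 1.5, 1.0, -1.1], [-0.3, 0.3, 2.3, 1.2, 1.2, -1.0], [-0.1, 0.1, 2.3, 1.3, 1.1, -0.7]]
30 90.0 [[-0.1, 0.6, 2.1, 1.2, 1.2, -1.0], [-0.3, 0.4, 2.1, 1.0,
[... 2664 characters left out ...]
1.2, -2.6], [0.9, 0.3, 1.8, -0.7, 1.2, -2.7]]
50 45.0 [[0.3, 0.2, 2.3, 1.7, 0.3, -0.5], [0.2, -0.2, 2.4, 0.9, 0.5, 0.2], [0.3, -0.1, 2.3, 0.7, 0.5, 0.6]]
50 60.0 [[0.2, 0.2, 2.3, 1.3, 0.5, -0.5], [0.0, -0.1, 2.4, 1.0, 0.7, -0.2], [0.2, -0.1, 2.2, 0.9, 0.7, 0.1]]
50 75.0 [[0.1, 0.3, 2.2, 1.1, 0.7, -0.5], [-0.1, 0.0, 2.3, 0.9, 0.9, -0.4], [0.1, -0.0, 2.2, 0.9, 0.9, -0.1]]
50 90.0 [[0.1, 0.4, 2.1, 1.0, 0.9, -0.6], [-0.1, 0.2, 2.1, 0.8, 1.1, -0.5], [0.1, 0.1, 2.1, 0.8, 1.1, -0.3]]
50 105.0 [[0.1, 0.4, 2.0, 0.8, 1.1, -0.7], [-0.0, 0.3, 1.9, 0.7, 1.3, -0.6], [0.1, 0.2, 1.9, 0.7, 1.3, -0.5]]
50 120.0 [[0.1, 0.5, 1.8, 0.7, 1.2, -0.8], [0.0, 0.4, 1.8, 0.6, 1.4, -0.8], [0.1, 0.3, 1.8, 0.6, 1.4, -0.6]]
```

```bash
sed -i 's/^CUP=.*/CUP=np.array([400.,313.]); PAN=np.array([564.,-77.5]); P0=np.radians(30); ZG=33./; s/^azc=.*/azc=np.radians(100)/' h.py
python3 - <<'E'
from h import *
def lipfor(ph,p,az,off):
    for lip in range(104,190,2):
        g,R,u=pour(np.radians(ph),p,az,-1,lip,off=off); c=clear(g,R)
        if c[0]>106 and c[1]>66: return lip,g,R,u,c
for pd in(0,-10,15):
 for az in(20,50,80,100,120):
  for off in(10,20):
   out=[];ok=True
   for ph in(20,45,60,75,90,105,125):
    r=lipfor(ph,np.radians(pd),np.radians(az),off)
    q=ctrl.solve_ik(pose(r[1],r[2]),r[2]); ok&=q is not None
    out.append((ph,r[0],int(np.degrees(np.arccos(r[3][2]))),None if q is None else np.round(q,1).tolist()))
   if ok: print(pd,az,off,[o[1:3] for o in out],out[0][3],out[3][3],out[-1][3])
E
```

```text
0 20 10 [(170, 35), (164, 52), (142, 64), (132, 77), (124, 90), (124, 102), (124, 119)] [-0.7, 0.6, 2.2, 2.1, 1.4, -0.9] [-0.7, 0.6, 2.3, 2.1, 1.4, -0.0] [-0.8, 0.6, 2.2, 2.0, 1.4, 0.9]
0 20 20 [(170, 35), (164, 52), (142, 64), (132, 77), (124, 90), (124, 102), (124, 119)] [-0.6, 0.6, 2.2, 2.1, 1.4, -0.9] [-0.7, 0.6, 2.3, 2.1, 1.4, -0.0] [-0.7, 0.6, 2.2, 2.0, 1.4, 0.9]
0 50 10 [(170, 35), (164, 52), (142, 64), (132, 77), (124, 90), (124, 102), (124, 119)] [-0.8, 0.7, 2.0, 1.5, 1.6, -0.7] [-0.8, 0.7, 2.0, 1.5, 1.6, 0.2] [-0.8, 0.7, 1.9, 1.4, 1.6, 1.1]
0 50 20 [(170, 35), (164, 52), (142, 64), (132, 77), (124, 90), (124, 102), (124, 119)] [-0.8, 0.7, 2.0, 1.5, 1.6, -0.7] [-0.8, 0.7, 2.0, 1.5, 1.6, 0.2] [-0.8, 0.7, 2.0, 1.5, 1.6, 1.1]
0 80 10 [(170, 35), (164, 52), (142, 64), (132, 77), (124, 90), (124, 102), (124, 119)] [-0.7, 0.8, 1.6, 1.1, 1.9, -0.6] [-0.8, 0.8, 1.6, 1.1, 1.9, 0.3] [-0.8, 0.8, 1.6, 1.1, 2.0, 1.3]
0 80 20 [(170, 35), (164, 52), (142, 64), (132, 77), (124, 90), (124, 102), (124, 119)] [-0.7, 0.8, 1.6, 1.1, 1.9, -0.6] [-0.8, 0.8, 1.7, 1.1, 1.9, 0.3] [-0.8, 0.8, 1.6, 1.1
[... 3785 characters left out ...]
 (142, 69), (132, 82), (126, 94), (116, 110)] [-0.7, 0.8, 1.5, 0.8, 2.0, -0.6] [-0.7, 0.8, 1.5, 0.8, 2.0, 0.4] [-0.7, 0.8, 1.4, 0.8, 2.0, 1.3]
15 100 20 [(164, 23), (154, 43), (148, 56), (136, 69), (132, 82), (126, 94), (114, 110)] [-0.7, 0.8, 1.5, 0.8, 2.0, -0.6] [-0.7, 0.8, 1.5, 0.8, 2.0, 0.3] [-0.7, 0.8, 1.4, 0.8, 2.0, 1.2]
15 120 10 [(164, 23), (154, 43), (148, 56), (142, 69), (132, 82), (126, 94), (116, 110)] [-0.6, 0.9, 1.2, 0.6, 2.2, -0.7] [-0.6, 0.9, 1.2, 0.6, 2.2, 0.2] [-0.6, 0.9, 1.2, 0.6, 2.2, 1.2]
15 120 20 [(164, 23), (154, 43), (148, 56), (136, 69), (132, 82), (126, 94), (114, 110)] [-0.6, 0.9, 1.3, 0.6, 2.2, -0.7] [-0.6, 0.9, 1.3, 0.6, 2.2, 0.2] [-0.6, 0.9, 1.2, 0.6, 2.2, 1.1]
```

Run:
```python
from h import *
R=Rt(azc,P0,-1); z=R[:,2]; G=np.r_[CUP,ZG]
ctrl.gripper_to(85,40)
q=ctrl.solve_ik(pose(G-100*z+[0,0,60],R),R); print(np.round(q,2)); ctrl.set_joints(q)
ctrl.move_l(pose(G-100*z,R),R,vel=200)
print(ctrl.move_l(pose(G,R),R,vel=90,threshold=12), sensors.read_state()["eef_pos"]-pose(G,R))
ctrl.gripper_to(50,40); ctrl.hold(.2)
s=sensors.read_state(); print(s["t"],s["grip_width"],s["grasp_force"],s["force"])
ctrl.move_l(pose(G+[0,0,120],R),R,vel=150)
s=sensors.read_state(); print(s["t"],s["grip_width"],s["grasp_force"],s["force"],np.round(s["q"],2))
im,_=optics.grab_frame("side"); cv2.imwrite("pics/s2.png",cv2.resize(im[100:384,130:400,::-1],None,fx=2,fy=2))
```

```text
[-0.24  0.36  1.98  0.92  1.47 -0.86]
False [ 0.53942919 -0.27136154  0.18720491]
6.1083 59.80514979891424 42.96388328075409 [ 1.22742368 -5.98755358  5.91637273]
7.0583 60.07364949078133 43.23721390217543 [ 0.2503781  -0.22232089 -2.72366053] [-0.06  0.32  2.01  1.03  1.37 -0.77]
```

View pics/s2.png

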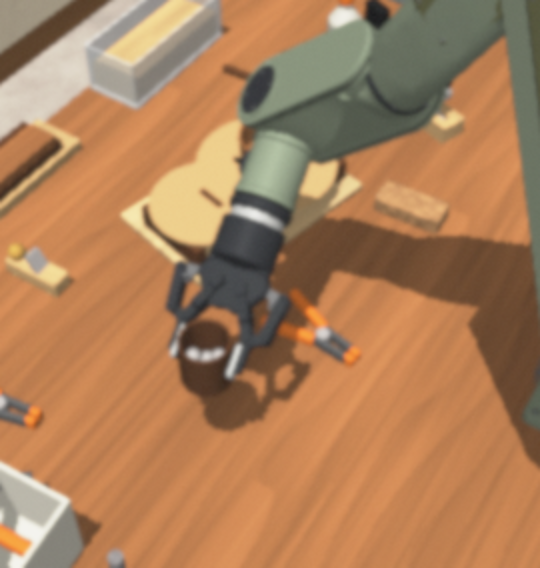

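The cup is held at (207,355) with the balls visible inside. Now the carry and a slow pour.

```bash
cat >> h.py <<'E'
def lipfor(ph,p,az,off=14,c0=104):
    for lip in range(104,200,2):
        g,R,u=pour(np.radians(ph),p,az,-1,lip,off=off); c=clear(g,R)
        if c[0]>c0 and c[1]>66: return g,R
E
python3 - <<'E'
from h import *
def go(g,R):
    q=ctrl.solve_ik(pose(g,R),R); assert q is not None; ctrl.set_joints(q)
A=np.radians(50)
go([470,150,210],Rt(np.radians(75),P0,-1))
go(np.r_[PAN+[-40,0],215],Rt(A,P0,-1))
g,R=lipfor(45,0,A); go(g+[0,0,25],R); print("t45",sensors.read_state()["t"])
for ph in range(45,129,5):
    g,R=lipfor(ph,0,A); go(g,R); ctrl.hold(.1 if ph<60 else .2)
ctrl.hold(.4)
s=sensors.read_state(); print(s["t"],s["grip_width"],s["force"])
im,X=cloud("top"); cv2.imwrite("pics/t3.png",cv2.resize(im[120:260,180:340,::-1],None,fx=4,fy=4))
E
```

```text
t45 9.3083
17.0583 59.70913696884529 [ 0.29828379  0.45230188 -1.23008067]
```

View pics/t3.png

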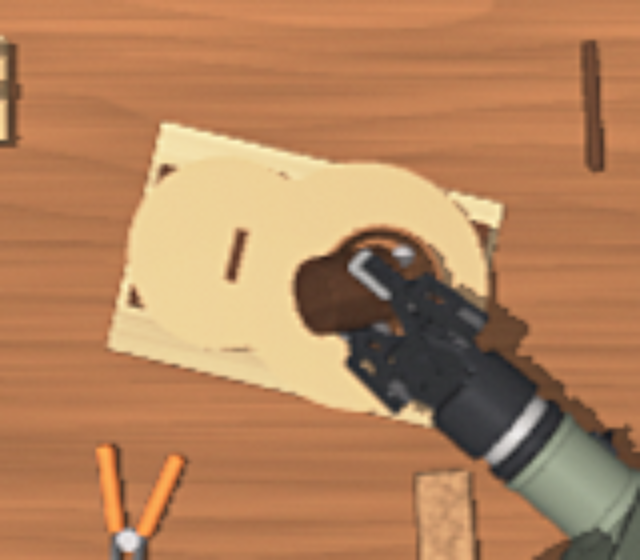

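The tipped cup is at (340,290), balls show in the pan at (400,250), and there are no strays. The held weight dropped to 1.2 N, so the cup is empty. I'll return it to its place, release it, and check the pan with the wrist camera.

Run:
```python
from h import *
def go(g,R):
    q=ctrl.solve_ik(pose(g,R),R); assert q is not None; ctrl.set_joints(q)
A=np.radians(50)
g,R=lipfor(125,0,A); go(g+[0,0,40],R)
g,R=lipfor(60,0,A); go(g+[0,0,40],R)
go(np.r_[PAN+[-40,0],215],Rt(A,P0,-1))
go([470,150,210],Rt(np.radians(75),P0,-1))
R=Rt(azc,P0,-1); z=R[:,2]; G=np.r_[CUP,ZG]
go(G+[0,0,60],R)
ctrl.move_l(pose(G+[0,0,5],R),R,vel=80); ctrl.hold(.2)
print(ctrl.move_l(pose(G-[0,0,3],R),R,vel=15,threshold=3)); s=sensors.read_state(); print(s["eef_pos"]-pose(G,R),s["force"])
ctrl.gripper_to(85); ctrl.hold(.2)
ctrl.move_l(pose(G-100*z,R),R,vel=120)
print(sensors.read_state()["t"])
# look down over the board
q=[.03,.207,1.542,0,1.393,-.15]; 
go(G-100*z+[0,0,80],R)
q[0]=-.1; ctrl.set_joints(q); im,X=cloud("wrist"); np.savez("pics/w4.npz",im=im,X=X)
s=sensors.read_state(); print(s["t"],s["eef_pos"])
im2,X2=cloud("top"); np.savez("pics/t4.npz",im=im2,X=X2)
cv2.imwrite("pics/c4.png",np.hstack([im[...,::-1][:384,:380],cv2.resize(im2[200:280,120:200,::-1],(384,384))]))
```

```text
True
[0.15167758 0.07208314 0.55092929] [ 0.69744359 -1.03130726  3.0895775 ]
23.925
25.4417 [572.09030116  29.43996004 252.52302499]
```

View pics/c4.png

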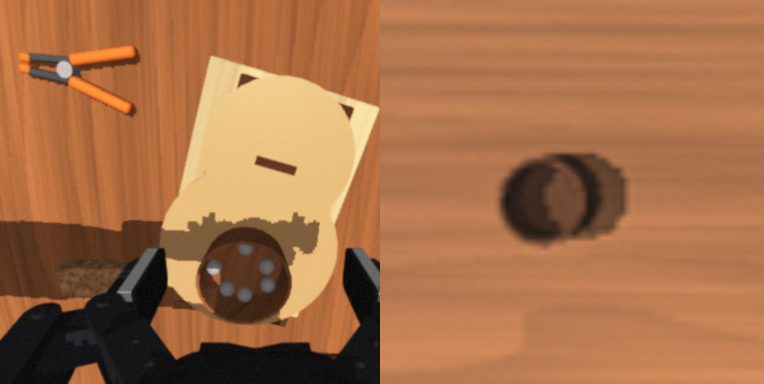

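Six balls lie in the pan (wrist (213–268, 248–295)), the cup stands upright and released (right half, 555,200), and the strip is at (275,165). Now I'll measure the strip and look at the gauge from above.

```bash
cat >> h.py <<'E'
def Rd(ang,s=1):
    y=s*np.array([np.cos(ang),np.sin(ang),0]); z=np.array([0,0,-1.]); return np.column_stack([np.cross(y,z),y,z])
E
python3 - <<'E'
from h import *
def rect(l,P):
    P=P[~np.isnan(P).any(1)]; r=cv2.minAreaRect(P[:,:2].astype(np.float32)); print(l,len(P),[np.round(a,1) for a in r],P.mean(0).round(1))
D=np.load("pics/w4.npz"); im,X=D["im"],D["X"]
m=im[145:185,245:310].astype(int).sum(-1)<230; n,l,s,c=cv2.connectedComponentsWithStats(m.astype(np.uint8)); i=1+np.argmax(s[1:,4])
rect("strip",X[145:185,245:310][l==i]); 
m=(X[...,2]>92)&(X[...,2]<108)&(np.hypot(X[...,0]-564,X[...,1]+77)<60); print("pan",cv2.minEnclosingCircle(X[m][:,:2].astype(np.float32)))
D=np.load("pics/t4.npz"); X2=D["X"]
m=(X2[...,2]>150)&(X2[...,2]<190)&(X2[...,1]<-290)&(X2[...,0]>400); P=X2[m]; print("tall",np.round(P[:,:2].min(0)),np.round(P[:,:2].max(0)))
n,l=cv2.connectedComponents(m.astype(np.uint8))
for k in range(1,n):
    if (l==k).sum()>10: rect("tall",X2[l==k])
best=None
for s in(1,-1):
    R=Rd(np.radians(70),s); q=ctrl.solve_ik(np.array([421,-329,126.]),R); Rm=Rd(np.radians(76),s); q2=ctrl.solve_ik(np.array([592,38.6,165.]),Rm); print(s,np.round(q,2),np.round(q2,2))
    if best is None or abs(q[5])+abs(q2[5])<best[0]: best=(abs(q[5])+abs(q2[5]),s)
s=best[1]; R=Rd(np.radians(70),s); print("s",s)
ctrl.gripper_to(50)
q=ctrl.solve_ik(np.array([380,-329,270.]),R); ctrl.set_joints(q)
im,X=cloud("wrist"); np.savez("pics/w5.npz",im=im,X=X); cv2.imwrite("pics/w5.png",im[...,::-1])
m=(X[...,2]>130)&(X[...,2]<150)&(np.hypot(X[...,0]-421,X[...,1]+329)<30); rect("handle top",X[m])
m=(X[...,2]>26)&(X[...,2]<34)&(np.hypot(X[...,0]-421,X[...,1]+329)<60); rect("stand",X[m])
print(sensors.read_state()["t"],sensors.read_state()["eef_pos"])
E
```

```text
strip 275 [array([591.5,  38.3]), array([ 7.6, 41.5]), np.float64(76.6)] [591.6  38.3  54. ]
pan ((563.5938110351562, -78.61888885498047), 50.542808532714844)
tall [ 478. -427.] [ 569. -324.]
tall 122 [array([ 546.9, -341.2]), array([21.1, 43. ]), np.float64(64.3)] [ 546.7 -338.7  172.5]
tall 123 [array([ 497.6, -413.9]), array([21.1, 41.9]), np.float64(77.5)] [ 497.7 -412.   172.8]
1 [-0.83  0.27  1.76 -0.    1.11 -2.05] [-0.08  0.33  1.58 -0.    1.23 -1.41]
-1 [-0.83  0.27  1.76 -0.    1.11  1.09] [-0.08  0.33  1.58 -0.    1.23  1.73]
s -1
handle top 645 [array([ 420.1, -331.1]), array([13.8, 29.7]), np.float64(69.9)] [ 420.7 -331.6  139.9]
stand 1744 [array([ 419.5, -330.6]), array([44.8, 74.5]), np.float64(70.5)] [ 424.5 -334.7   30.4]
27.4917 [ 380.59505617 -328.36544898  269.97843153]
```

View pics/w5.png

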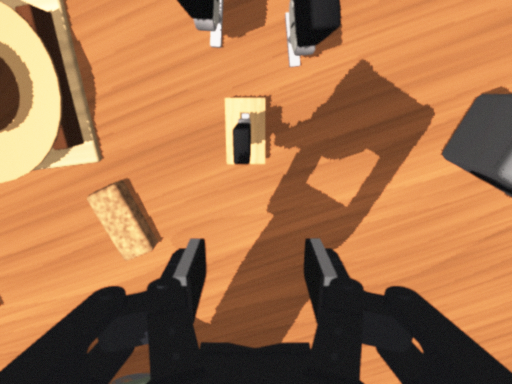

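The gauge handle is at wrist (241,140), at world (420,-331) and 70°, alone in its stand. The tall decoys stand clear at the top of the picture. Now the grasp and a straight lift.

Run:
```python
from h import *
R=Rd(np.radians(70.2),-1); c=np.array([420.1,-330.9,126.])
ctrl.move_l(c+[0,0,90],R,vel=200); 
print(ctrl.move_l(c,R,vel=100,threshold=10))
ctrl.gripper_to(5,40); ctrl.hold(.2)
s=sensors.read_state(); print(s["grip_width"],s["grasp_force"],s["force"],s["eef_pos"])
ctrl.move_l(c+[0,0,30],R,vel=40); ctrl.move_l(c+[0,0,150],R,vel=150)
s=sensors.read_state(); print(s["t"],s["grip_width"],s["force"])
Rm=Rd(np.radians(76.3),-1); M=np.array([591.8,38.5])
q=ctrl.solve_ik(np.r_[M,111+150],Rm); print(np.round(q,2)); ctrl.set_joints(q)
ctrl.move_l(np.r_[M,111+70],Rm,vel=100); ctrl.hold(.3)
s=sensors.read_state(); print(s["t"],s["grip_width"],s["force"],s["eef_pos"])
np.save("pics/f0.npy",s["force"])
im,X=cloud("wrist"); np.savez("pics/w6.npz",im=im,X=X); 
im2,X2=cloud("side"); np.savez("pics/s6.npz",im=im2,X=X2); 
cv2.imwrite("pics/c6.png",np.hstack([cv2.resize(im[...,::-1],(420,315)),cv2.resize(im2[130:230,180:300,::-1],(378,315))]))
```

```text
False
13.455789586005896 39.720978140830994 [-0.40819286  0.5749428   5.05804736] [ 420.4974084  -331.276438    126.69984845]
31.4833 13.651163812077394 [-0.15714402  0.37538928 -1.16439828]
[-0.08  0.24  1.49 -0.    1.41  1.73]
34.2417 13.675944033019181 [ 0.2794859 -0.7508802 -1.2576624] [592.17039158  38.48994947 181.66326757]
```

View pics/c6.png

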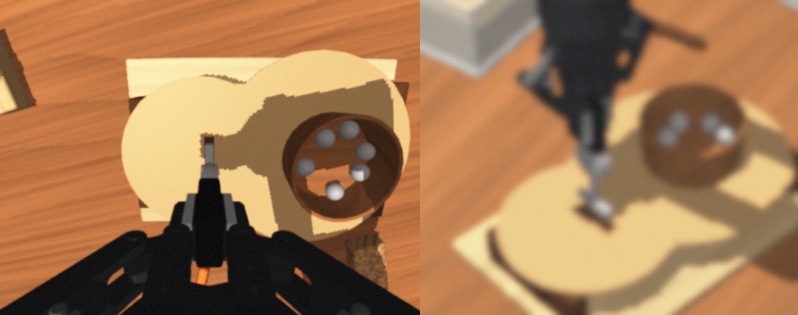

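The six balls are in the pan and the held foot hovers over the strip (left 208,150; right 597,208), aligned by eye. I'll press down gently.

Run:
```python
from h import *
for n in("w6","s6"):
    D=np.load(f"pics/{n}.npz"); X=D["X"]; im=D["im"]
    m=(X[...,2]>66)&(X[...,2]<84)&(np.hypot(X[...,0]-592,X[...,1]-38.5)<30); P=X[m]; 
    print(n,len(P),P.mean(0).round(1),[np.round(a,1) for a in cv2.minAreaRect(P[:,:2].astype(np.float32))])
f0=np.load("pics/f0.npy"); Rm=Rd(np.radians(76.3),-1); M=np.array([591.8,38.5])
ctrl.move_l(np.r_[M,111+58],Rm,vel=40); ctrl.hold(.3); f0=sensors.read_state()["force"][2]
z=111+56.; df=0
while z>111+44:
    ctrl.move_l(np.r_[M,z],Rm,vel=10); ctrl.hold(.25); df=sensors.read_state()["force"][2]-f0
    if df>2.6: break
    z-=1 if df<1.8 else .5
s=sensors.read_state(); print(s["t"],z-111,df,s["force"],s["wrist_torque"],s["eef_pos"],s["grip_width"])
im,X=cloud("wrist"); im2,_=optics.grab_frame("side")
cv2.imwrite("pics/c7.png",np.hstack([cv2.resize(im[120:280,180:340,::-1],(400,400)),cv2.resize(im2[150:230,200:280,::-1],(400,400))]))
```

```text
w6 258 [603.2  35.6  77.9] [array([602.2,  35.8]), array([ 6.9, 18.3]), np.float64(76.3)]
s6 50 [587.9  38.9  76.7] [array([589.3,  37.4]), array([10.7, 43.7]), np.float64(76.1)]
39.1917 50.0 2.769110828683096 [-0.42984229  1.03664297  1.90478087] [ 0.00724562 -0.10724542 -0.01595161] [591.91186812  38.48047601 161.10317542] 13.586457592611916
```

View pics/c7.png

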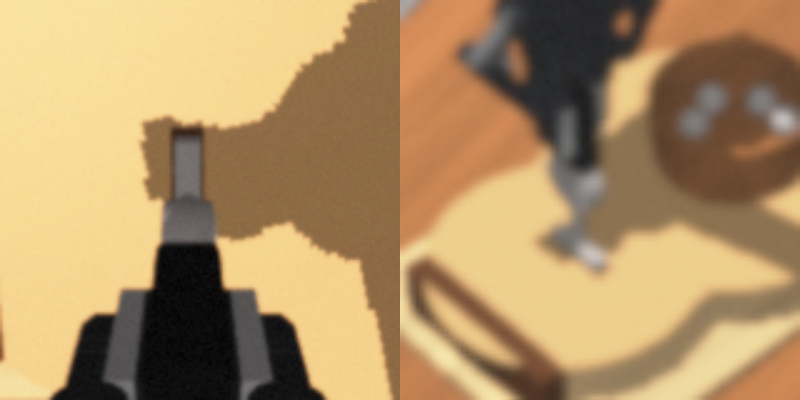

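The foot lies inside the strip outline, with an even dark margin on both sides and about 2 mm at the end (left 187,165). The press force is 2.8 N.

Run:
```python
from h import *
ctrl.hold(1.0); s=sensors.read_state(); print(s["t"],s["force"],s["grasp_force"]); print(ctrl.finish_job())
```

```text
40.2917 [0.37069344 0.13740482 1.82883005] 39.376219511032104
the job is handed in; nothing more can be done
None
```

The job is handed in at about 40 s: the six balls are in the pan, the empty cup stands upright on the bench, and the gripped gauge rests on the strip, pressing with about 2.8 N (no verdict was shown).

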